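# Re-clamp a manifold block on its ends in a ratchet vise

## Task

Re-clamp the aluminium manifold block in the ratchet vise so that its ported long sides come free: lift the pawl off the ratchet wheel by its red pin, hold it off until the sliding jaw has run right back, let it go, then take the block out, stand it on the rubber mat and let go of it. Take it again the other way, by its long sides, and stand it back on the vise's bed between the jaws a quarter turn round, in the middle of the jaws' width. Wind the crank clockwise until the jaws hold the block firmly by its two short ends, let go with the pawl in the teeth, and leave the other things on the bench where they are.

Things in the scene. Friction and masses are not known exactly. Their poses are not given: they have to be found in the camera images.
- vise: Blue rack vise bolted to the bench, 310 mm long, foot 130 mm wide. Origin on the bench top under the middle of its full opening. Its y axis is the way it clamps, +y towards the fixed jaw; x runs along the jaws; z up. The gear head with the flat ratchet wheel, pawl and crank is at the -y end. The jaws are 76 mm wide (along x) and end 86 mm above the bench.
- bed (a point): Middle of the vise's bed, on its top surface (40 mm above the bench), in the middle of the fully open jaws: a 60 mm long block put here has 7 mm to spare at either jaw.
- fixed_face (a point): Middle of the fixed jaw's steel face, 64 mm above the bench.
- pad: Black rubber facing of the sliding jaw, 74 mm wide, 42 mm high, sprung: it gives up to 5 mm, pressing from about 6 N at first touch to 36 N when squeezed home. Its origin means nothing: see pad_face.
- pad_face (a point): Middle of the pad's face, 64 mm above the bench; its distance from fixed_face is the opening: 44 mm at the start, 74 mm when fully back.
- jaw (a joint): Travel of the sliding jaw in m: 0 at the start (gripping 44 mm), grows as it opens, 0.030 fully back. A return spring (about 10 N) drives it open as soon as the pawl is off the wheel; from there it takes about 1.2 s to run right back.
- pawl_pin (a point): Upright red finger pin on the tail of the brass pawl, 15 mm in diameter, 34 mm tall (from 78 to 112 mm above the bench); the point is 96 mm above the bench on the pin's axis. The pin stands 46 mm from the pawl's pivot. At least 30 mm is free all round it.
- pawl_pivot (a point): Pivot (vertical axis) of the pawl, at the height of pawl_pin. To lift the pawl's nose off the wheel the pin is swung counter-clockwise, seen from above, about this point (towards the -x side of the vise); it takes about 7 N at the pin under load, and its spring brings it back when let go.
- pawl (a joint): Angle of the pawl in rad: about 0 with its nose in the teeth, grows as it is lifted; clear of the teeth above 0.16, stop at 0.42.
- knob_mid (a point): Middle of the crank's upright black round grip, 24 mm in diameter, 48 mm tall (97 to 145 mm above the bench), free to spin on its pin; 75 mm from the shaft.
- shaft (a point): Axis (vertical) of the shaft that carries ratchet wheel and crank, 92 mm above the bench.
- crank (a joint): Crank angle, rad: 0 at the start, grows counter-clockwise from above as the jaw opens (100 rad per m of jaw travel; 3.0 fully back). Spins back by itself when the pawl is lifted, away from the pawl. Winding clockwise closes the jaw, clicking (a tooth is 0.21 rad). On the block's 60 mm the pad touches at 1.9, is home at 1.4; let go, it slips back up to one tooth. Takes 4 N at the grip, 9 N at the end.
- block_center (a point): Centre (half-way up) of the aluminium manifold block: 60 mm along its x, 44 mm along its y, 48 mm tall, about 0.25 to 0.5 kg. The two ports in each long side (the faces across y) are dark rings, two brass plugs are flush in its top. At the start it stands on the bed with its x along the vise's x, its long sides in the jaws, top 88 mm above the bench.
- block: The same block; origin at the centre of its underside, axes as for block_center.
- mat_top (a point): Middle of the top of the black ribbed rubber mat, 160 mm (its x) by 150 mm (its y), 4 mm thick, on the bench to the left of the vise.
- drink: Bystander: bottle of amber drink, 66 mm wide, 215 mm tall. Origin at its underside.
- spray: Bystander: spray can with an orange label, 66 mm wide, 190 mm tall. Origin at its underside.
- hammer: Bystander: hammer lying on the bench. Origin at its underside.
- tape: Bystander: roll of yellow tape lying flat, 92 mm wide, 24 mm high. Origin at its underside.
- screw_box: Bystander: cardboard box of screws, 62 x 96 x 38 mm. Origin at its underside.
- paste: Bystander: small blue jar, 60 mm wide and high. Origin at its underside.
- deburrer: Bystander: hand deburring tool with a green handle, lying beside the vise. Origin at its underside.
Things that resemble listed ones, but are neither listed nor needed, are in the scene too. Several things look just like the part that bears mat_top: the one meant starts farthest from the robot's base.

How it is judged:
By the outcome, as a careful person would: the job done as asked, in the order asked, and still so for the second after the job is handed in, with the robot touching nothing.
It also fails if it takes over 66 s, if anything falls off the work surface, if the arm or the gripper's body presses on something with over 40 N, if the wrist force passes 120 N, or if a joint passes its speed limit or range.

## Robot

A 6-joint arm with a two-finger parallel gripper is mounted at the origin on the work surface. World frame = base frame: x ahead of the robot, y to its left, z up, the work surface at z = 0. Lengths are in m, angles in rad, forces in N, time in s.
With the tool pointing down it reaches from about 0.325 to 0.875 m from the base axis. Payload 4.4 kg.
Tool frame: the origin (TCP) lies between the finger pads; the fingertips stand ahead of it and the grasp point (between the pads) lies 2 mm behind it (ctrl.tcp_to_tips is the z of the fingertips in the tool frame, in m); z points along the fingers, y is the line along which they close (so a half turn about z gives the same grasp; the last joint's range is limited). The gripper opens to 85 mm and grips with 20 to 120 N. Pads are 22 mm wide; open, the fingers measure 114 mm over their backs; the gripper's body (76 mm by 85 mm) begins 54 mm behind the grasp point. The pads swing forward as they close: fully open they stand 13 mm farther back than shut.
Start: joints at [-1.353, 0.207, 1.542, -0, 1.393, -0.15], TCP at [0.207, -0.536, 0.248] pointing down, gripper open.
Joint ranges: [-2.73, 2.73], [-0.86, 2.22], [0.23, 2.46], [-1.11, 4.25], [0.08, 2.63], [-2.82, 2.82]. Speed limits (rad/s): [2.79, 2.79, 3.14, 3.14, 3.14, 3.14].

## Interface

Orientations are given as a unit quaternion [x, y, z, w].
In Python, from workcell import ctrl, eoat, eyes, job_done gives the robot as it stands. Calls block until the motion is done:
- ctrl.move_pose(position, orientation): joint-space move of the TCP to a pose.
- ctrl.line_to(position, ori=None, velocity=0.15): straight line of the TCP; ori=None keeps the orientation; velocity is the mean speed in m/s.
- ctrl.movej(angles): joint-space move.
- eoat.move_gripper(opening, grip_force=None): finger opening in m; grip_force is the grip in N (None keeps the last); returns when the fingers have stopped.
- ctrl.sleep(seconds).
- ctrl.ik(position, orientation): joint angles nearest the present ones, or None.
- ctrl.read_state(): the state.
- eyes.get_image(name): name is "side" or "top"; returns the picture (480x640x3 uint8, red, green, blue); there is no depth.
- eyes.camera_info(name): a dict with "fx", "fy", "cx", "cy" (pixels), "R" (3x3) and "t" (3): a world point X has camera coordinates R X + t. Camera axes: x right, y down, z forward; pixel columns grow to the right and rows downward; lengths in m; the calibration is good to about 2 mm. A picture is of the moment at which its call begins. camera_info takes no time and is no camera call.
A pose or a line that the arm cannot do raises ctrl.Unreachable and nothing moves.
- job_done(): hands the job in; it is judged then, once.
The state is a dict: "clock": time; "joint_positions": joint angles; "joint_velocities": joint speeds; "tau": joint torques, N m; "eef_pos": TCP position; "ee_rot": TCP orientation; "force": force on the tool from outside, world axes, zero at the start; "torque": the same for the moment, N m; "finger_gap": finger opening in m; "grip_force": force on a finger pad.
Only numpy, scipy, OpenCV 4.12 (cv2) and the standard library are available. Lean on these libraries where they do the work, as an engineer would, in place of code of your own. Each camera call takes 0.05 s, during which the arm holds its last target. There are 200 camera calls.

## Working session

There is one attempt and no reset: what is moved stays moved. The work goes in short steps, each a Python script; the robot and the scene stay as the last script left them, time stands still between calls to the robot, and variables do not carry over. Pictures are saved under pics/ and viewed, at most 10 in all, crops included, and the job is handed in when it is done.

```bash
mkdir -p pics; python3 - <<'E'
from workcell import ctrl, eoat, eyes
import cv2, numpy as np
for n in ("top","side"):
    cv2.imwrite(f"pics/{n}0.png", eyes.get_image(n)[:,:,::-1]); c=eyes.camera_info(n)
    print(n,c["fx"],c["cx"],c["cy"],np.round(c["R"],3).tolist(),np.round(c["t"],3).tolist(),(-np.array(c["R"]).T@c["t"]).round(3))
print(ctrl.tcp_to_tips, ctrl.read_state())
E
```

```text
top 608.410674830481 318.1716772567088 233.21533639614475 [[-0.006, -1.0, -0.012], [-0.989, 0.008, -0.149], [0.15, 0.011, -0.989]] [0.02, 0.526, 1.639] [ 0.275 -0.002  1.7  ]
side 549.3107425593269 322.2784320410906 244.13148139709088 [[1.0, -0.023, -0.012], [-0.026, -0.746, -0.665], [0.006, 0.666, -0.746]] [-0.489, 0.088, 1.634] [ 0.481 -1.033  1.272]
0.017 {'clock': 0.1, 'joint_positions': array([-1.35251086e+00,  2.07335842e-01,  1.54280406e+00, -1.43027586e-05,
        1.39353329e+00, -1.50485739e-01]), 'joint_velocities': array([ 0.00062328, -0.00253012, -0.00403845,  0.00019516,  0.00016799,
       -0.00097603]), 'tau': array([ 7.53280929e-04, -3.84086823e+01, -2.92548269e+01, -1.86372995e-05,
        4.91074490e-03, -8.53674038e-06]), 'eef_pos': array([ 0.20712009, -0.53570127,  0.2472446 ]), 'ee_rot': array([ 9.83048317e-01,  1.83343732e-01, -4.22921208e-05, -1.03943103e-03]), 'force': array([-0.20401215,  0.29368285,  1.03255521]), 'torque': array([-0.00438996, -0.03140011,  0.00311202]), 'grip_force': 0.0, 'finger_gap': 0.08552443672417444}
```

View pics/top0.png

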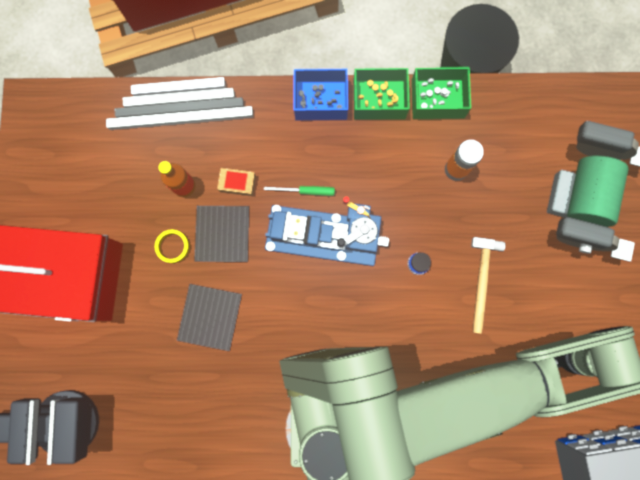

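View pics/side0.png

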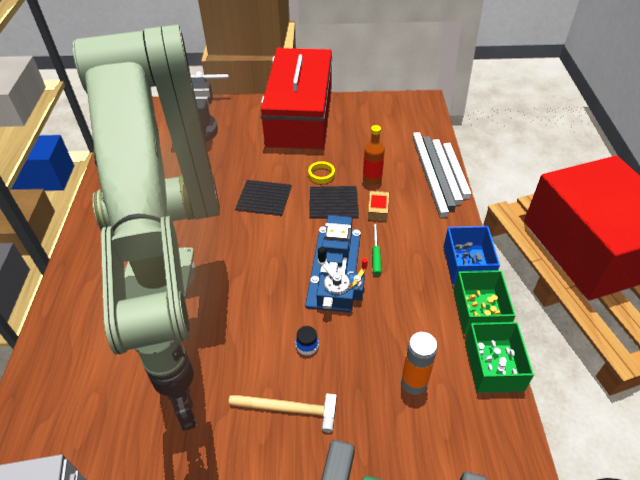

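The top view shows the vise at about (325,235), with its gear head on the right. The side view shows it at about (337,265).
- **Mat candidates:** (221,233) and (210,316) in top. The base is at about (310,420), so (221,233) is farther and is the one I want.
- **Red pin candidates:** (347,200) on the vise, the screw box label at (236,181), and the deburrer's green handle at (315,190), which is not red. I choose (347,200).
- **Crank knob:** the black disc at (342,242). The paste jar at (420,262) is also dark.

Next I check these in a close crop.

```bash
python3 - <<'E'
import cv2, numpy as np
t=cv2.imread("pics/top0.png")[185:275,255:400]; s=cv2.imread("pics/side0.png")[205:320,290:400]
a=cv2.resize(t,None,fx=5.5,fy=5.5,interpolation=cv2.INTER_CUBIC)
cv2.imwrite("pics/ct.png",a)
cv2.imwrite("pics/cs.png",cv2.resize(s,None,fx=5,fy=5,interpolation=cv2.INTER_CUBIC))
E
```

```text
(no output)
```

View pics/ct.png

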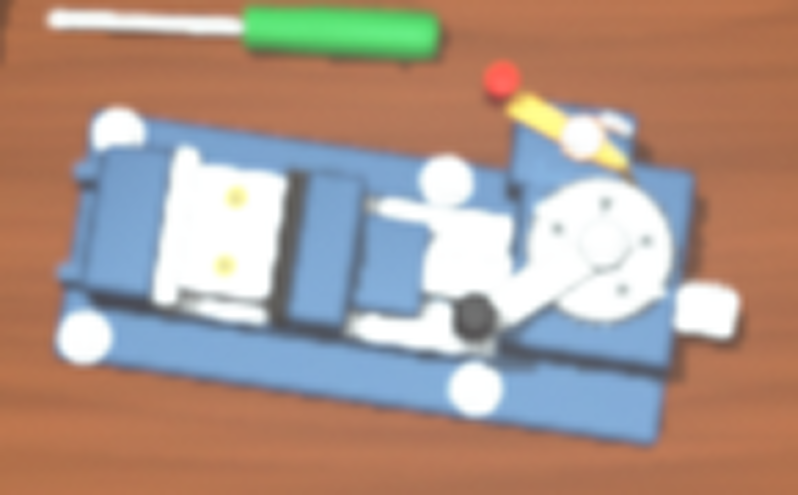

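View pics/cs.png

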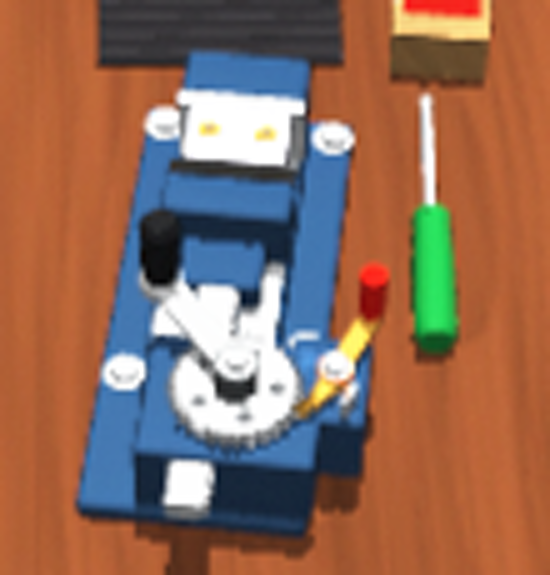

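The top crop shows:
- red pin (502,79), pawl pivot cap (583,137)
- wheel hub (603,242), black knob (475,316)
- block plugs (235,197) and (224,265)
- fixed jaw on the left, sliding jaw at (328,250)

The side crop confirms the upright red pin at (373,292) and the black knob at (160,245). The choices hold, so now I turn them into positions.

```bash
cat > h.py <<'E'
from workcell import ctrl, eoat, eyes, job_done
import cv2, numpy as np
def ray(n,uv):
    c=eyes.camera_info(n); R=np.array(c["R"]); o=-R.T@c["t"]
    return o, R.T@np.array([(uv[0]-c["cx"])/c["fx"],(uv[1]-c["cy"])/c["fy"],1])
def plane(n,uv,z):
    o,d=ray(n,uv); return o+d*(z-o[2])/d[2]
def proj(n,X):
    c=eyes.camera_info(n); p=np.array(c["R"])@X+c["t"]; return np.array([c["fx"]*p[0]/p[2]+c["cx"],c["fy"]*p[1]/p[2]+c["cy"]])
def tri(a,b):
    (o1,d1),(o2,d2)=ray("top",a),ray("side",b)
    s=np.linalg.lstsq(np.c_[d1,-d2],o2-o1,rcond=None)[0]; p,q=o1+d1*s[0],o2+d2*s[1]
    return (p+q)/2, np.linalg.norm(p-q)
def blobs(img,lo,hi,box):
    x0,y0,x1,y1=box; m=cv2.inRange(cv2.cvtColor(img,cv2.COLOR_RGB2HSV)[y0:y1,x0:x1],np.array(lo),np.array(hi))
    n,_,st,ce=cv2.connectedComponentsWithStats(m)
    return sorted([(int(st[i,4]),(ce[i]+[x0,y0]).round(1).tolist(),(st[i,:4]+[x0,y0,0,0]).tolist()) for i in range(1,n)],reverse=True)[:4], m
def q(phi):  # tool down, fingers closing along world heading phi
    a=phi+np.pi/2; return [np.cos(a/2),np.sin(a/2),0,0]
E
python3 - <<'E'
from h import *
T=cv2.imread("pics/top0.png")[:,:,::-1].copy(); S=cv2.imread("pics/side0.png")[:,:,::-1].copy()
ct=lambda u,v:((u+.5)/5.5-.5+255,(v+.5)/5.5-.5+185)
cs=lambda u,v:((u+.5)/5-.5+290,(v+.5)/5-.5+205)
for nm,I,b in(("T",T,(335,190,360,210)),("S",S,(355,250,375,275))): print("red",nm,blobs(I,(0,150,90),(8,255,255),b)[0][:2])
for nm,I,b in(("T",T,(330,228,352,252)),("S",S,(312,243,330,265))): print("blk",nm,blobs(I,(0,0,0),(180,255,75),b)[0][:2])
b,m=blobs(T,(0,0,0),(180,110,100),(185,195,258,272)); print("mat",b[:2])
r=cv2.minAreaRect(cv2.findNonZero(m)); print(r, [plane("top",np.array(p)+[185,195],.004).round(4).tolist() for p in cv2.boxPoints(r)], plane("top",np.array(r[0])+[185,195],.004).round(4))
P=lambda u,v,z:plane("top",ct(u,v),z)[:2].round(4)
print("pin",P(502,79,.112),"pivot",P(583,137,.1),tri(ct(583,137),cs(338,364)))
print("shaft",tri(ct(603,242),cs(237,357)),"knob",P(475,316,.145), tri(ct(475,316),cs(160,220)))
print("plugs",P(235,197,.088),P(224,265,.088), tri(ct(235,197),cs(265,134)),tri(ct(224,265),cs(209,129)))
print("slidingjaw",[P(*c,.086) for c in((307,170),(290,325),(367,178),(350,330))])
print("fixedjaw",[P(*c,.086) for c in((103,150),(80,290),(190,150),(160,305))])
e1,e2=P(55,355,.01),P(655,440,.01); print("foot edge",e1,e2,np.arctan2(*(e1-e2))*180/np.pi)
e1,e2=P(103,112,.01),P(510,168,.01); print("foot edge far",e1,e2,np.arctan2(*(e1-e2))*180/np.pi)
for z in (.008,.02): print("bolts",[P(*c,z) for c in((118,132),(84,337),(447,182),(475,390))])
E
```

```text
red T [(40, [345.8, 198.9], [343, 196, 7, 7])]
red S [(68, [364.3, 262.3], [361, 257, 7, 12])]
blk T []
blk S [(122, [322.4, 253.3], [318, 247, 12, 15])]
mat []Traceback (most recent call last):
  File "<stdin>", line 8, in <module>
cv2.error: OpenCV(4.12.0) /io/opencv/modules/imgproc/src/convhull.cpp:143: error: (-215:Assertion failed) total >= 0 && (depth == CV_32F || depth == CV_32S) in function 'convexHull'
```

```bash
cat > m.py <<'E'
from h import *
T=cv2.imread("pics/top0.png")[:,:,::-1].copy(); S=cv2.imread("pics/side0.png")[:,:,::-1].copy()
H=cv2.cvtColor(T,cv2.COLOR_RGB2HSV); print(H[241:244,340:343].tolist(),H[230:236:2,220:226:2].tolist(),H[230,190].tolist())
ct=lambda u,v:((u+.5)/5.5-.5+255,(v+.5)/5.5-.5+185)
cs=lambda u,v:((u+.5)/5-.5+290,(v+.5)/5-.5+205)
m=(H[195:272,185:258,1]<110).astype(np.uint8); m=cv2.morphologyEx(m,cv2.MORPH_OPEN,np.ones((5,5)))
r=cv2.minAreaRect(cv2.findNonZero(m)); print("mat",r, [plane("top",np.array(p)+[185,195],.004).round(4).tolist() for p in cv2.boxPoints(r)], plane("top",np.array(r[0])+[185,195],.004).round(4))
P=lambda u,v,z:plane("top",ct(u,v),z)[:2].round(4)
print("pin",P(502,79,.112),plane("top",(345.8,198.9),.109),plane("side",(364.3,262.3),.098),"pivot",P(583,137,.1),tri(ct(583,137),cs(338,364)))
print("shaft",tri(ct(603,242),cs(237,357)),"knob",P(475,316,.145), tri(ct(475,316),cs(160,220)),plane("side",(322.4,253.3),.121))
print("plugs",P(235,197,.088),P(224,265,.088), tri(ct(235,197),cs(265,134)),tri(ct(224,265),cs(209,129)))
print("slidingjaw",[P(*c,.086) for c in((307,170),(290,325),(367,178),(350,330))])
print("fixedjaw",[P(*c,.086) for c in((103,150),(80,290),(190,150),(160,305))])
for a,b in(((55,355),(655,440)),((103,112),(510,168))):
    e1,e2=P(*a,.01),P(*b,.01); print("foot edge",e1,e2,np.degrees(np.arctan2(*(e1-e2))))
print("bolts",[P(*c,.015) for c in((118,132),(84,337),(447,182),(475,390))])
E
python3 m.py
```

```text
[[[0, 0, 111], [90, 2, 111], [0, 0, 109]], [[0, 0, 111], [0, 0, 112], [0, 0, 110]], [[0, 0, 108], [0, 0, 110], [0, 0, 106]]] [[[11, 18, 113], [15, 18, 116], [11, 19, 110]], [[13, 20, 114], [13, 19, 119], [13, 21, 111]], [[13, 20, 114], [13, 19, 120], [10, 20, 112]]] [12, 159, 178]
mat ((36.0, 38.5), (55.0, 54.0), 90.0) [[0.6127, 0.3698, 0.004], [0.6114, 0.2159, 0.004], [0.4543, 0.2141, 0.004], [0.4554, 0.3659, 0.004]] [0.5329 0.2914 0.004 ]
pin [ 0.6068 -0.0586] [ 0.60761824 -0.05849242  0.109     ] [ 0.60611833 -0.05787011  0.098     ] pivot [ 0.5803 -0.098 ] (array([ 0.5838411 , -0.09891862,  0.0831948 ]), np.float64(0.0007420746416288304))
shaft (array([ 0.52822861, -0.10666934,  0.10162644]), np.float64(6.983320004120366e-05)) knob [ 0.4868 -0.0433] (array([ 0.4876811 , -0.04322939,  0.14341783]), np.float64(0.0014186034217854736)) [ 0.4903457  -0.04074914  0.121     ]
plugs [0.5541 0.0718] [0.5205 0.0772] (array([0.55318096, 0.07171724, 0.08740634]), np.float64(0.002087262450237918)) (array([0.51998993, 0.07717377, 0.08700845]), np.float64(0.001401456818637756))
slidingjaw [array([0.5676, 0.0366]), array([0.4911, 0.0452]), array([0.5634, 0.0072]), array([0.4884, 0.016 ])]
fixedjaw [array([0.5784, 0.1367]), array([0.5091, 0.1476]), array([0.5781, 0.094 ]), array([0.5014, 0.1085])]
foot edge [0.4867 0.1672] [ 0.4411 -0.1372] 8.519720285670413
foot edge [0.6126 0.1434] [ 0.5816 -0.0657] 8.432927297922076
bolts [array([0.6011, 0.1352]), array([0.4952, 0.152 ]), array([ 0.5737, -0.0332]), array([ 0.4667, -0.0463])]
```

Yaw is about -8.5°. In world coordinates:
- pin (0.607,-0.058), pivot (0.582,-0.0985)
- shaft (0.528,-0.107), block (0.537,0.0745)
- mat (0.533,0.2915)

The measured distances match the given dimensions. Next is the pawl.

```bash
cat > s1.py <<'E'
from h import *
pin=np.array([.607,-.0583]); piv=np.array([.582,-.0985])
r=pin-piv; r*=.046/np.linalg.norm(r); h=np.arctan2(r[1],r[0])+np.pi/2-np.pi
st=lambda:(lambda s:print(round(s["clock"],2),s["eef_pos"].round(4),s["force"].round(1),s["finger_gap"].round(4),round(s["grip_force"],1)))(ctrl.read_state())
eoat.move_gripper(.034,25)
ctrl.move_pose([*pin,.18],q(h)); st()
ctrl.line_to([*pin,.103],velocity=.15); st()
eoat.move_gripper(.0,25); st()
a=.32; R=np.array([[np.cos(a),-np.sin(a)],[np.sin(a),np.cos(a)]])
d=R@r-r
ctrl.line_to([*(pin+d),.103],ori=q(h+a),velocity=.03); st()
ctrl.sleep(.3); st()
cv2.imwrite("pics/t1.png",eyes.get_image("top")[185:275,255:400,::-1])
ctrl.sleep(1.7); st()
cv2.imwrite("pics/t2.png",eyes.get_image("top")[185:275,255:400,::-1])
A=np.vstack([cv2.resize(cv2.imread(f"pics/t{i}.png"),None,fx=4,fy=3.3*1,interpolation=cv2.INTER_CUBIC) for i in(1,2)]); cv2.imwrite("pics/t12.png",A)
E
python3 s1.py
```

```text
Traceback (most recent call last):
  File "s1.py", line 6, in <module>
    ctrl.move_pose([*pin,.18],q(h)); st()
                                     ~~^^
  File "s1.py", line 4, in <lambda>
    st=lambda:(lambda s:print(round(s["clock"],2),s["eef_pos"].round(4),s["force"].round(1),s["finger_gap"].round(4),round(s["grip_force"],1)))(ctrl.read_state())
              ~~~~~~~~~~~~~~~~~~~~~~~~~~~~~~~~~~~~~~~~~~~~~~~~~~~~~~~~~~~~~~~~~~~~~~~~~~~~~~~~~~~~~~~~~~~~~~~~~~~~~~~~~~~~~~~~~~~~~~~~~~~~~~~~~^^^^^^^^^^^^^^^^^^^
  File "s1.py", line 4, in <lambda>
    st=lambda:(lambda s:print(round(s["clock"],2),s["eef_pos"].round(4),s["force"].round(1),s["finger_gap"].round(4),round(s["grip_force"],1)))(ctrl.read_state())
                                                                                            ^^^^^^^^^^^^^^^^^^^^^
AttributeError: 'float' object has no attribute 'round'
```

```bash
sed -i '/^st=/d' s1.py; cat >> h.py <<'E'
def st():
    s=ctrl.read_state(); print(round(s["clock"],2),s["eef_pos"].round(4),s["force"].round(1),round(s["finger_gap"],4),round(s["grip_force"],1)); return s
E
python3 s1.py
```

```text
3.36 [ 0.607  -0.0584  0.18  ] [ 0.3  0.6 -0.5] 0.034 0.0
4.03 [ 0.6076 -0.0584  0.1035] [ 0.9 -0.2  0.5] 0.0339 0.0
4.33 [ 0.6072 -0.0576  0.1048] [-3.6  3.9  7. ] 0.0138 25.2
4.97 [ 0.5958 -0.0533  0.1049] [ 3.9 -1.4  2.5] 0.0138 25.2
5.27 [ 0.5957 -0.0532  0.1049] [ 3.2 -0.1  5.4] 0.0138 25.4
7.02 [ 0.5957 -0.0532  0.1048] [ 4.9 -1.4  6.5] 0.014 25.4
```

View pics/t12.png

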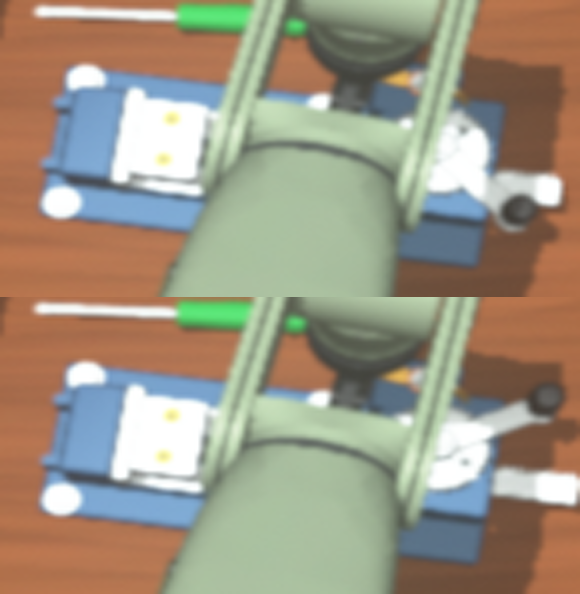

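In the upper picture the crank is part-way round, with the knob at (517,210). In the lower one the knob is at (546,397), swung about 172°, so the jaw is fully back. I let the pawl go and take the block.

```bash
cat >> h.py <<'E'
th=np.radians(-8.5); ex=np.array([np.cos(th),np.sin(th)]); ey=np.array([-np.sin(th),np.cos(th)])
mat=np.array([.533,.2915])
E
cat > s2.py <<'E'
from h import *
pin=np.array([.6072,-.0578]); 
ctrl.line_to([*pin,.1045],ori=q(np.radians(-32)),velocity=.05); st()
eoat.move_gripper(.034); ctrl.line_to([*pin,.165],velocity=.25); st()
cv2.imwrite("pics/t3.png",eyes.get_image("side")[205:320,290:400,::-1])
b=np.array([.537,.0745])
ctrl.move_pose([*b,.165],q(th)); eoat.move_gripper(.085)
cv2.imwrite("pics/t4.png",eyes.get_image("side")[205:320,290:400,::-1])
ctrl.line_to([*b,.074],velocity=.12); st()
A=np.hstack([cv2.resize(cv2.imread(f"pics/t{i}.png"),None,fx=3.6,fy=3.6,interpolation=cv2.INTER_CUBIC) for i in(3,4)]); cv2.imwrite("pics/t34.png",A)
eoat.move_gripper(.0,50); st()
ctrl.line_to([*b,.079],velocity=.05); st()
E
python3 s2.py
```

```text
7.54 [ 0.6034 -0.0572  0.1047] [-8.2  1.1 11.9] 0.0138 26.3
8.27 [ 0.6083 -0.0581  0.1667] [ 0.1  0.8 -0.8] 0.034 0.0
10.47 [0.5378 0.0745 0.0747] [-0.1  0.3  0.3] 0.0849 0.0
10.83 [0.5377 0.0745 0.0752] [-0.7  0.3  5.4] 0.0592 56.9
11.08 [0.5366 0.0745 0.0786] [-0.5  0.2 -3.1] 0.0593 55.8
```

View pics/t34.png

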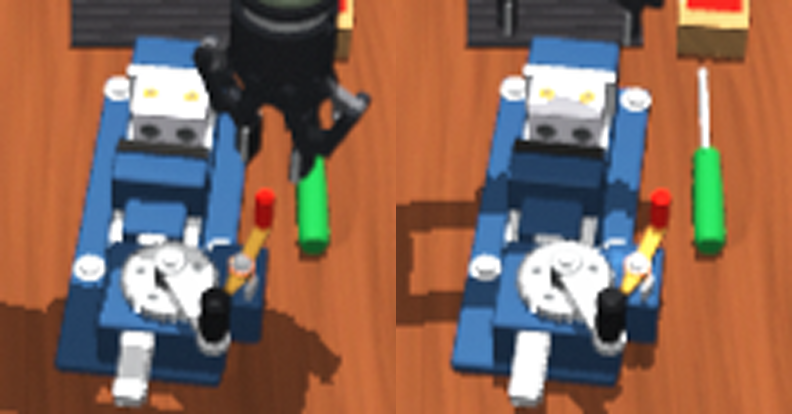

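The side view shows the pawl back in place with its pin at (264,208), the jaw fully back, and the block standing free at the fixed jaw. The block is now gripped (gap 59 mm), so I move it to the mat.

```bash
cat > s3.py <<'E'
from h import *
b=np.array([.537,.0745])
ctrl.line_to([*b,.16],velocity=.2); st()
ctrl.move_pose([*mat,.12],q(th+np.pi/2)); f0=st()["force"][2]
ctrl.line_to([*mat,.045],velocity=.12); z=.0415
while z>.036:
    ctrl.line_to([*mat,z],velocity=.03); s=ctrl.read_state()
    if s["force"][2]>f0+2.5: break
    z-=.001
st(); eoat.move_gripper(.085); ctrl.sleep(.1)
ctrl.line_to([*mat,.13],velocity=.25); st()
ctrl.move_pose([*mat,.13],q(th))
cv2.imwrite("pics/t5.png",eyes.get_image("side")[150:250,270:400,::-1])
ctrl.line_to([*mat,.042],velocity=.12); st()
eoat.move_gripper(0,50); st()
ctrl.line_to([*mat,.047],velocity=.05); st()
cv2.imwrite("pics/t6.png",eyes.get_image("side")[150:250,270:400,::-1])
A=np.vstack([cv2.resize(cv2.imread(f"pics/t{i}.png"),None,fx=3,fy=3,interpolation=cv2.INTER_CUBIC) for i in(5,6)]); cv2.imwrite("pics/t56.png",A)
E
python3 s3.py
```

```text
11.64 [0.5363 0.0745 0.1592] [-0.1 -0.4 -4.9] 0.0592 55.8
12.74 [0.5323 0.2907 0.1185] [ 0.  -0.5 -3.2] 0.059 55.7
14.53 [0.533  0.2915 0.0393] [-2.3 -1.   3.8] 0.059 56.4
15.53 [0.5335 0.2917 0.1311] [ 0.6  0.2 -0.3] 0.085 0.0
17.87 [0.5337 0.2918 0.0428] [ 1.1 -0.4  0.4] 0.0849 0.0
18.32 [0.5334 0.2918 0.043 ] [-0.5  0.4  5.6] 0.0432 54.0
18.57 [0.5325 0.2912 0.0463] [ 0.6  0.8 -3.7] 0.0434 53.1
```

View pics/t56.png

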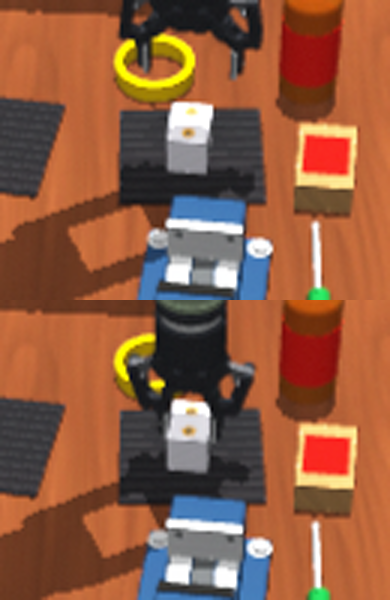

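The upper picture shows the block standing alone on the right mat at (190,140), quarter-turned. The lower one shows it regripped by its long sides, gap 43 mm. I carry it to the bed.

```bash
cat > s4.py <<'E'
from h import *
bed=np.array([.537,.0745])-.015*ey-.0005*ex; print(bed)
ctrl.line_to([*mat,.17],velocity=.2)
ctrl.move_pose([*bed,.165],q(th)); f0=st()["force"][2]
ctrl.line_to([*bed,.088],velocity=.1); z=.0815
while z>.0755:
    ctrl.line_to([*bed,z],velocity=.03); s=ctrl.read_state()
    if s["force"][2]>f0+2.5: break
    z-=.001
st(); eoat.move_gripper(.07); ctrl.sleep(.1); st()
ctrl.line_to([*bed,.17],velocity=.25); st()
eoat.move_gripper(.05)
sh=np.array([.528,-.107]); a=np.arctan2(.0635,-.0405)+3.0
k=sh+.075*np.array([np.cos(a),np.sin(a)]); print(k)
ctrl.move_pose([*k,.2],q(a))
S=eyes.get_image("side"); T=eyes.get_image("top")
cv2.imwrite("pics/s7.png",S[:,:,::-1]);cv2.imwrite("pics/t7.png",T[:,:,::-1])
A=np.hstack([cv2.resize(T[185:275,255:365,::-1],None,fx=3.9,fy=3.9,interpolation=cv2.INTER_CUBIC),cv2.resize(S[205:295,295:385,::-1],None,fx=3.9,fy=3.9,interpolation=cv2.INTER_CUBIC)]); cv2.imwrite("pics/ts7.png",A)
E
python3 s4.py
```

```text
[0.53428835 0.05973867]
20.32 [0.5341 0.0606 0.1644] [-0.4  0.7 -3.6] 0.043 53.1
22.35 [0.5346 0.0597 0.079 ] [-1.4 -0.2  1. ] 0.043 53.6
22.83 [0.5345 0.0597 0.0786] [ 0.3  0.  -0.6] 0.0704 0.0
23.35 [0.5347 0.0598 0.1709] [-0.  -1.2 -0.5] 0.0697 0.0
[ 0.55900295 -0.17529215]
```

View pics/ts7.png

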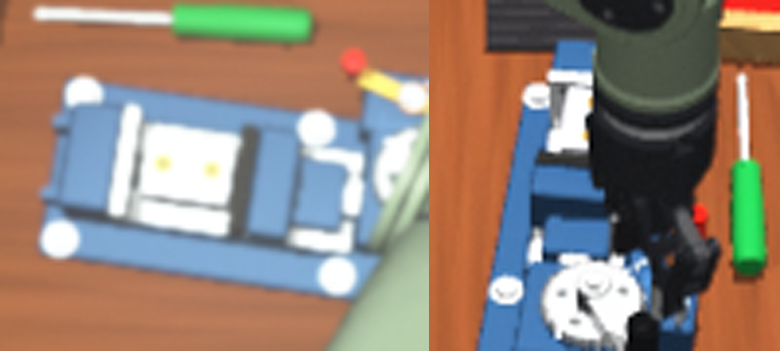

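The top crop shows the block standing between the jaws, plugs at (163,163) and (212,170), with a gap on either side. I check its centring against the jaw tops numerically.

```bash
cat > m2.py <<'E'
from h import *
import sys
T=cv2.imread(sys.argv[1])[:,:,::-1].copy()
V=lambda p:np.array([p[:2]@ex,p[:2]@ey]).round(4)
b,_=blobs(T,(20,60,120),(35,255,255),(285,215,322,240))
for x in b: print("plug",x[0],x[1],V(plane("top",x[1],.088)))
for c in ([323,230],[277,227]):
    for off in(-3,0,3):
        p=V(plane("top",[c[0]+off,c[1]],.086)); col=[]
        for d in np.arange(-.05,.0501,.002):
            w=(.519+d)*ex+p[1]*ey; u=proj("top",np.array([*w,.086])).astype(np.float32)
            col.append(T[int(round(u[1])),int(round(u[0])),2])
        print(p[1],col)
E
python3 m2.py pics/t7.png
```

```text
plug 10 [296.3, 226.3] [0.5212 0.1533]
plug 9 [309.0, 228.0] [0.5214 0.1189]
0.0889 [np.uint8(211), np.uint8(194), np.uint8(149), np.uint8(140), np.uint8(112), np.uint8(118), np.uint8(133), np.uint8(133), np.uint8(149), np.uint8(152), np.uint8(145), np.uint8(145), np.uint8(186), np.uint8(183), np.uint8(183), np.uint8(177), np.uint8(166), np.uint8(155), np.uint8(155), np.uint8(147), np.uint8(140), np.uint8(183), np.uint8(183), np.uint8(180), np.uint8(173), np.uint8(173), np.uint8(163), np.uint8(152), np.uint8(143), np.uint8(143), np.uint8(135), np.uint8(179), np.uint8(173), np.uint8(173), np.uint8(164), np.uint8(154), np.uint8(154), np.uint8(146), np.uint8(138), np.uint8(134), np.uint8(180), np.uint8(175), np.uint8(170), np.uint8(181), np.uint8(181), np.uint8(198), np.uint8(205), np.uint8(205), np.uint8(205), np.uint8(190), np.uint8(141)]
0.0809 [np.uint8(204), np.uint8(204), np.uint8(167), np.uint8(114), np.uint8(99), np.uint8(99), np.uint8(121), np.uint8(169), np.uint8(201), np.uint8(201), np.uint8(213), np.uint8(214), np.uint8(214), np.uint8(214), np.uint8(213), np.uint8(213), np.u
[... 2904 characters left out ...]
p.uint8(91), np.uint8(91), np.uint8(99), np.uint8(144), np.uint8(187), np.uint8(192), np.uint8(210), np.uint8(213), np.uint8(213), np.uint8(213), np.uint8(212), np.uint8(211), np.uint8(211), np.uint8(211), np.uint8(211), np.uint8(211), np.uint8(211), np.uint8(210), np.uint8(209), np.uint8(208), np.uint8(208), np.uint8(208), np.uint8(207), np.uint8(208), np.uint8(208), np.uint8(206), np.uint8(206), np.uint8(206), np.uint8(206), np.uint8(204), np.uint8(204), np.uint8(204), np.uint8(204), np.uint8(203), np.uint8(203), np.uint8(202), np.uint8(202), np.uint8(198), np.uint8(198), np.uint8(183), np.uint8(183), np.uint8(188), np.uint8(200), np.uint8(203), np.uint8(199), np.uint8(199), np.uint8(179)]
```

The block is centred to about 2 mm across the jaws (0.521 against 0.519) and free at both ends. I check the knob position and wind clockwise.

```bash
cat > s5.py <<'E'
from h import *
sh=np.array([.528,-.107]); a0=2.138
m=plane("top",(391.5,215.3),.145)[:2]; ang=lambda p:(np.arctan2(*(p-sh)[::-1])-a0)%(2*np.pi)
print("knob seen",m.round(4),np.linalg.norm(m-sh),ang(m))
K=lambda c:sh+.075*np.array([np.cos(a0+c),np.sin(a0+c)])
Q=lambda c:q(a0+c-2*np.pi-np.pi/2+np.pi)
c=3.0
ctrl.move_pose([*K(c),.19],Q(c)); ctrl.line_to([*K(c),.126],velocity=.15); st()
eoat.move_gripper(0,40); st()
hist=[]
while c>1.395:
    c-=.08; ctrl.line_to([*K(c),.126],ori=Q(c),velocity=.07)
    s=ctrl.read_state(); t=np.array([-np.sin(a0+c),np.cos(a0+c)]); f=s["force"][:2]@t; fr=s["force"][:2]@K(c)-s["force"][:2]@sh
    hist.append((round(c,2),round(ang(s["eef_pos"][:2]),2),round(f,1),round(fr/.075,1)))
    if np.hypot(f,fr/.075)>25: break
print(hist); st()
E
python3 s5.py
```

```text
knob seen [ 0.5557 -0.1751] 0.07350062497653677 2.9610033824561155
26.7 [ 0.5592 -0.1754  0.1262] [ 0.6 -0.4  0.6] 0.0499 0.0
27.07 [ 0.5589 -0.1764  0.128 ] [-4.7 -1.7  4.4] 0.0216 39.1
[(2.92, np.float64(2.93), np.float64(1.1), np.float64(-1.3)), (2.84, np.float64(2.86), np.float64(0.7), np.float64(-0.7)), (2.76, np.float64(2.78), np.float64(0.9), np.float64(-0.4)), (2.68, np.float64(2.7), np.float64(0.7), np.float64(-0.8)), (2.6, np.float64(2.62), np.float64(2.2), np.float64(-0.5)), (2.52, np.float64(2.54), np.float64(2.0), np.float64(-0.4)), (2.44, np.float64(2.46), np.float64(2.3), np.float64(-1.3)), (2.36, np.float64(2.38), np.float64(1.8), np.float64(0.3)), (2.28, np.float64(2.3), np.float64(1.6), np.float64(1.2)), (2.2, np.float64(2.22), np.float64(0.9), np.float64(1.5)), (2.12, np.float64(2.14), np.float64(1.4), np.float64(1.7)), (2.04, np.float64(2.06), np.float64(1.5), np.float64(3.1)), (1.96, np.float64(1.98), np.float64(1.4), np.float64(3.5)), (1.88, np.float64(1.9), np.float64(2.6), np.float64(3.6)), (1.8, np.float64(1.82), np.float64(1.7), np.float64(3.6)), (1.72, np.float64(1.75), np.float64(2.9), np.float64(4.8)), (1.64, np.float64(1.67), np.float64(3.6), np.float64(5.5)), (1.56, np.float64(1.59), np.float64(3.9), np.float64(6.4)), (1.48, np.float64(1.52), np.float64(6.4), np.float64(6.9)), (1.4, np.float64(1.44), np.float64(5.4), np.float64(7.6)), (1.32, np.float64(1.36), np.float64(5.9), np.float64(9.0))]
32.32 [ 0.4559 -0.1336  0.1278] [-6.7 -8.4 12.6] 0.0218 40.7
```

The force is still rising gently (tangential about 6 N, expected 9 N at home), so I wind a little further, guarded by force.

```bash
cat > s6.py <<'E'
from h import *
sh=np.array([.528,-.107]); a0=2.138
K=lambda c:sh+.075*np.array([np.cos(a0+c),np.sin(a0+c)]); Q=lambda c:q(a0+c-2*np.pi-np.pi/2+np.pi)
ang=lambda p:(np.arctan2(*(p-sh)[::-1])-a0)%(2*np.pi)
c=1.32
while c>1.17:
    c-=.03; ctrl.line_to([*K(c),.126],ori=Q(c),velocity=.04); s=ctrl.read_state()
    f=s["force"][:2]@np.array([-np.sin(a0+c),np.cos(a0+c)]); print(round(c,2),round(ang(s["eef_pos"][:2]),3),round(f,1),s["force"].round(1))
    if f>14: break
E
python3 s6.py
```

```text
1.29 1.334 7.5 [-6.9 -9.8 11.7]
1.26 1.308 9.2 [ -6.8 -11.3  11.8]
1.23 1.287 11.6 [ -7.8 -13.7  10.1]
1.2 1.267 12.8 [ -7.2 -14.5   9.5]
1.17 1.247 15.6 [ -7.2 -17.    8.7]
```

```bash
cat > s7.py <<'E'
from h import *
sh=np.array([.528,-.107]); a0=2.138
K=lambda c:sh+.075*np.array([np.cos(a0+c),np.sin(a0+c)]); Q=lambda c:q(a0+c-2*np.pi-np.pi/2+np.pi)
ang=lambda p:(np.arctan2(*(p-sh)[::-1])-a0)%(2*np.pi)
c=1.17
while c<1.5:
    c+=.04; ctrl.line_to([*K(c),.126],ori=Q(c),velocity=.04); s=ctrl.read_state()
    f=s["force"][:2]@np.array([-np.sin(a0+c),np.cos(a0+c)]); print(round(c,2),round(ang(s["eef_pos"][:2]),3),round(f,1))
    if f<1: break
eoat.move_gripper(.06); p=K(c)
ctrl.line_to([*p,.2],velocity=.2)
ctrl.move_pose([.40,-.25,.25],q(0)); ctrl.movej([-1.353,.207,1.542,0,1.393,-.15]); st()
S=eyes.get_image("side"); T=eyes.get_image("top")
cv2.imwrite("pics/t8.png",T[:,:,::-1])
A=np.hstack([cv2.resize(T[185:275,255:385,::-1],None,fx=3.4,fy=3.4,interpolation=cv2.INTER_CUBIC),cv2.resize(S[220:310,290:390,::-1],None,fx=3.4,fy=3.4,interpolation=cv2.INTER_CUBIC)]); cv2.imwrite("pics/ts8.png",A)
E
python3 s7.py; python3 m2.py pics/t8.png | grep plug
```

```text
1.21 1.277 12.7
1.25 1.304 9.6
1.29 1.336 7.5
1.33 1.374 6.7
1.37 1.411 7.5
1.41 1.428 0.3
38.62 [ 0.208  -0.5355  0.2478] [ 0.3 -0.3  0.3] 0.0601 0.0
plug 8 [305.9, 227.9] [0.5205 0.1271]
plug 8 [293.1, 225.9] [0.521 0.162]
```

View pics/ts8.png

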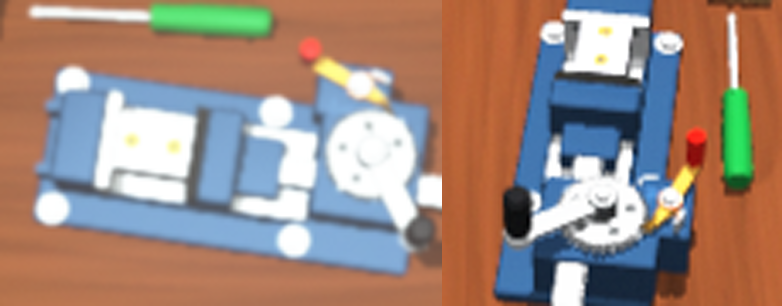

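The pictures show:
- **Block:** its short ends are between the jaws, plugs at (131,140) and (174,146) in the top half.
- **Pawl:** its nose is in the wheel and the pin is at (310,49).
- **Crank:** it rests at about 1.42 rad.

The robot is clear of everything, so I hand in.

```bash
python3 -c "
from workcell import job_done
print(job_done())"
```

```text
the job is handed in; nothing more can be done
None
```

The block is re-clamped by its short ends, a quarter turn round, about 2 mm off the middle of the jaws' width, with the pawl in the teeth and the crank at about 1.42 rad; nothing else on the bench was touched, and I handed in at about 39 s of the 66 s allowed.

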